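Set the prop leg of a recipe stand and hold it clamped

ROBOT

A 6-joint arm with a two-finger parallel gripper is mounted at the origin on a cart in front of the work surface, level with it; the furniture and walls round the work are solid. World frame = base frame: x ahead of the robot, y to its left, z up, the work surface at z = 0. Lengths are in m, angles in rad, forces in N, time in s.
With the tool pointing down it reaches from about 0.4 to 0.825 m from the base axis. Payload 7 kg.
Tool frame: the origin (TCP) lies midway between the tips of the shut fingers; the grasp point (between the pads) lies 19 mm behind it; y points along the fingers, z is the direction in which the jaws open and shut, and the axes are right-handed (so a half turn about y gives the same grasp; the last joint's range is limited). The gripper opens to 88 mm and grips with 3 to 60 N. Pads are 19 mm wide; open, the fingers measure 130 mm over their backs; the gripper's body (78 mm by 193 mm) begins 47 mm behind the grasp point.
Start: joints at [1.468, 0.359, 0.012, 0, -1.224, -0.288], TCP at [0.257, 0.624, 0.227] pointing down, gripper open.
Joint ranges: [-3.07, 3.07], [-1.43, 2.12], [-1.02, 1.25], [-3.03, 1.67], [-3.05, -0], [-3.03, 3.03]. Speed limits (rad/s): [2.39, 2.39, 3.01, 3.14, 3.14, 3.14].

INTERFACE

Orientations are given as a unit quaternion [w, x, y, z].
In Python, from plant import r gives the robot as it stands.
- The arm moves only by the tool arm_command, never from a script. Its argument "commands" is one flat list of numbers, 7 for each row, row after row: the shift along the world's x, y, z in mm, then the turn, a rotation vector about the world's x, y, z in rad, then the gripper command: -1 is shut, 1 is fully open, values between are in proportion. A call has 1 to 8 rows; each row is the pose to reach, as a shift and turn from the pose commanded when the call began; what a row does not reach only later rows make up. A row lasts 1/8 s, in which the tool goes at most 62.5 mm and 10.7 degrees, less where a joint would pass 70% of its speed; a pose out of reach is approached as far as the arm can. A call with a gripper value outside its range is refused whole. The fingers move at their own pace and stop on an object; "grip_force" is the grip in N (left out, the last holds). Time passes only in rows, so rows that repeat a pose let the fingers close. It gives the time, the measured TCP pose, the force and the opening at its end, in the units of the state.
- r.read_state(): the state, without advancing time (a new reading comes with each control period).
- r.camera(name): name is "scene" or "top" or "wrist"; returns a dict with "img" (384x512x3 uint8, red, green, blue), "fovy" (degrees; the focal length in pixels is half the picture's height over the tangent of half this angle, whatever the lens; pixels are square), "cx", "cy" (the principal point, pixels), "k1" (the pictures are not rectified: a ray, as slopes to the right and down, at radius r is drawn at 1 + k1 r^2 times it, then the intrinsics apply), "extrinsics" (4x4, takes a point from camera to world coordinates); the wrist camera has in their place "mount" (4x4, takes a point from camera to tool coordinates, whose origin is the TCP and whose axes are the tool frame's). Camera axes: x right, y up, looking along -z (the intrinsics and any distortion apply to the point x, -y, -z); pixel columns grow to the right and rows downward; lengths in m; the calibration is good to about 2 mm. A picture is of the moment at which its call begins: read the wrist's pose just before it. There is no depth.
- r.hand_in(): hands the job in, once; it reports no verdict.
The state is a dict: "time": time; "q": joint angles; "dq": joint speeds; "tau": joint torques, N m; "position": TCP position; "tcp_rot": TCP orientation; "force": force on the tool from outside, world axes, zero at the start; "ft_torque": the same for the moment, N m; "opening": finger opening in m.
Only numpy, scipy, OpenCV 4.12 (cv2) and the standard library are available. Lean on these libraries where they do the work, as an engineer would, in place of code of your own. Each camera call takes 0.05 s, during which the arm holds its last target. There are 200 camera calls.

TASK

A recipe stand lies on its face on the worktop: lift the loose white cover plate off its two pins and lay it flat on the worktop, grip rib up. Then draw the spring-loaded leg out until its black pointer is at the red marker (lever still open, marker not shifted) and, holding the leg there, slide the orange cam lever fully closed against the black thumb tab, so that the pointer ends right at the marker. Finish while still holding: keep tab and lever pinched between the fingers, do not let go, and leave the mug, glass and fruit around the stand where they are.

Things in the scene. Friction and masses are not known exactly. Their poses are not given: they have to be found in the camera images.
- stand: Recipe stand, fixed. Origin on the worktop under the middle of the slide; z up; its +y is the way the leg draws out. Wooden board 300 mm (y), 8 mm thick, x -37 to +100 mm, 24 mm ledge on the +x edge. Two grey end blocks 64 (x) x 24 (y) mm, tops at z = 56 mm, centred at y = -109 and +109 mm (190 mm clear between, long sides open), each with an upright steel pin 6 mm thick, 8 mm high.
- cover_rib (a point): Centre of the grey grip rib, 44 (x) x 14 (y) x 30 mm high, on the middle of the loose white cover plate, 20 mm above the plate's underside. Plate 64 (x) x 244 (y) x 5 mm, about 160 g, resting on the end blocks with two 9 mm holes, at y = -109 and +109 mm, over the pins. Axes as the stand's while seated.
- cover: The same cover plate; origin at the centre of its underside, z up out of the plate on the rib's side.
- prop_leg: The sliding leg. Its joint runs 45 mm along the stand's +y from fully in, where it starts. A spring pulls it back in with 3 to 4 N at all times, lever closed or not. Origin: middle of the carriage (36 x 56 mm) under tab and lever, 9 mm above the worktop. Carriage and the 18 mm wide bar that runs from it along +y through the end block have their tops 16 mm above the worktop.
- thumb_tab (a point): Black thumb tab, rigid part of the leg: 32 (x) x 10 (y) x 34 mm high, origin at the middle of its foot, 15 mm above the worktop (top at 49 mm). Push its -y face toward +y to draw the leg out. Two fingers closing on tab and lever push both, so the leg then moves +y by half of the lever's travel (6 mm) unless the gripper shifts -y meanwhile; pinched, they can be moved together.
- cam_lever: Orange cam lever riding on the leg: 32 (x) x 10 (y) mm block, top 49 mm above the worktop, origin at the middle of its foot. Open, its origin is 40 mm to the +y side of the tab's (50 mm over both outer faces); it slides 12 mm toward the tab against 6 N of friction, to a firm stop: fully closed, 28 mm (38 mm over both outer faces). It stays on the leg where it is left.
- leg_pointer (a point): Tip of the thin black pointer on the leg's carriage, beside the scale; 20 mm to the +y side of the tab's origin. Moves with the leg.
- red_mark (a point): Nose of the red marker clip (14 x 6 x 4 mm) on the white scale strip along the stand's near (-x) side: the length to set. Axes as the stand's; the leg is at the mark when the pointer has the same y as this point, along the stand's y. The clip is somewhere 22 to 38 mm from where the pointer starts, and is stiff (40 N).
- red_mug: Bystander: the red dotted mug nearest to the stand (another stands farther left, at the wall), 97 mm high, 120 mm over its handle; origin under it.
- nectarine: Bystander: nectarine, 67 mm across; origin under it.
- glass_tumbler: Bystander: clear drinking glass, 81 mm across, 91 mm high; origin under it.

How it is judged:
By the outcome, as a careful person would: the job done as asked, in the order asked, and still so for the second after the job is handed in, while the arm keeps its last pose, push and grip.
It also fails if it takes over 48 s, if anything falls off the work surface, if the arm or the gripper's body presses on something with over 40 N, if the wrist force passes 120 N, or if a joint passes its speed limit or range.

## Working session

There is one attempt and no reset: what is moved stays moved. The work goes in short steps, Python scripts to look and compute and a tool call to move; the robot and the scene stay as the last step left them, time stands still between calls to the robot, and variables do not carry over. Pictures are saved under pics/ and viewed, about 8 in all and at most 12, crops included, and the job is handed in when it is done.

Besides the shell and the picture viewer there is one more tool, called after "Emit:" by a JSON object that holds its "api" and its "payload", one argument or row to a line. arm_command: Moves the arm, as the interface text tells. Its arguments: {"type":"object","properties":{"commands":{"type":"array","items":{"type":"number"}},"grip_force":{"type":"number"}},"required":["commands"]}

```bash
mkdir -p pics; cat > h.py <<'E'
import numpy as np, cv2
from plant import r
from scipy.spatial.transform import Rotation as R
def snap(n,f):
    s=r.read_state(); c=r.camera(n); cv2.imwrite('pics/'+f,c['img'][:,:,::-1])
    if 'mount' in c:
        q=s['tcp_rot']; T=np.eye(4); T[:3,:3]=R.from_quat([q[1],q[2],q[3],q[0]]).as_matrix(); T[:3,3]=s['position']
        E=T@np.array(c['mount'])
    else: E=np.array(c['extrinsics'])
    np.savez('pics/'+f[:-4]+'.npz',E=E,fovy=c['fovy'],cx=c['cx'],cy=c['cy'],k1=c['k1'],img=c['img'])
    return c
def load(f):
    d=np.load('pics/'+f[:-4]+'.npz'); F=192/np.tan(np.radians(float(d['fovy']))/2)
    return d,F
def pix2w(f,u,v,z):
    d,F=load(f); p=np.array([(u-d['cx'])/F,(v-d['cy'])/F]); s=p.copy()
    for _ in range(30): s=p/(1+d['k1']*(s@s))
    D=d['E'][:3,:3]@np.array([s[0],-s[1],-1]); o=d['E'][:3,3]
    return o+D*(z-o[2])/D[2]
def w2pix(f,P):
    d,F=load(f); c=np.linalg.inv(d['E'])@np.append(P,1); s=np.array([c[0],-c[1]])/-c[2]
    s=s*(1+d['k1']*(s@s)); return s*F+[d['cx'],d['cy']]
E
python3 - <<'E'
from h import *
a=snap('top','top1.png');b=snap('wrist','wr1.png');c=snap('scene','sc1.png')
s=r.read_state();print({k:np.round(v,3) for k,v in s.items()})
m=np.hstack([a['img'],c['img']])
cv2.imwrite('pics/t1.png',cv2.resize(a['img'][:,:,::-1],(800,600)))
E
```

```text
{'time': np.float64(0.15), 'q': array([ 1.468,  0.359,  0.011, -0.   , -1.224, -0.288]), 'dq': array([ 0.002, -0.001,  0.003, -0.   , -0.001, -0.001]), 'tau': array([ 1.0000e-03, -5.8328e+01,  2.9329e+01,  7.0010e+00,  9.0000e-03,
       -0.0000e+00]), 'position': array([0.257, 0.624, 0.226]), 'tcp_rot': array([ 0.137, -0.137, -0.693,  0.694]), 'force': array([-0.097, -0.577,  0.017]), 'ft_torque': array([-0.011,  0.014,  0.004]), 'opening': np.float64(0.088)}
```

View pics/t1.png

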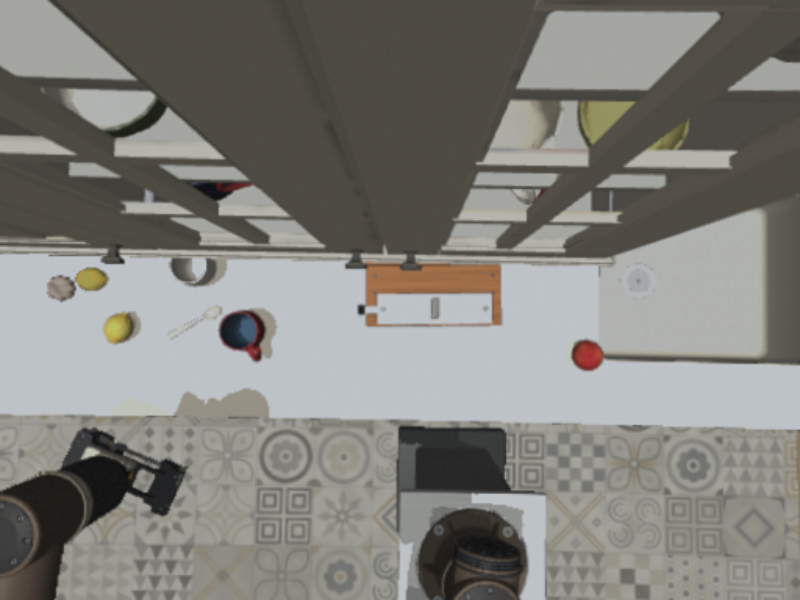

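View pics/sc1.png

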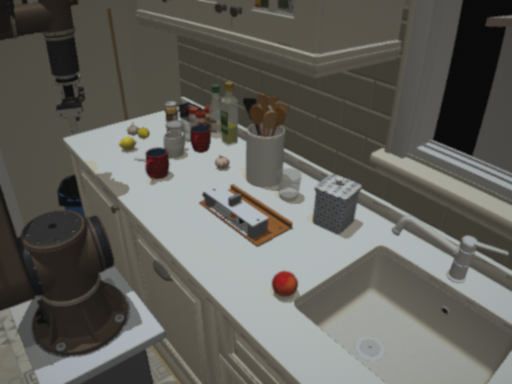

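The top view shows the stand at about (433,308) of 800x600, its bar pointing left (world +y), with the mug at (240,330) and red fruit at (587,355). The scene view shows the glass at (290,185) behind the stand, a crock at (265,155) and the cabinet overhead.

```bash
python3 - <<'E'
from h import *
k=512/800
for n,u,v,z in [('ribtop',435,308,.091),('pinL',386,309,.064),('pinR',486,309,.064),('plTL',377,293,.061),('plBR',493,325,.061),('bdTL',367,265,.03),('bdBR',501,325,.008),('bdBL',366,326,.008),('mug',240,330,.09),('fruit',587,355,.033),('edge',430,418,0),('cabEdge',430,262,0)]:
    print(n,pix2w('top1.png',u*k,v*k,z).round(3))
for n,u,v,z in [('glassbase',289,196,0),('glasstop',291,174,.091),('crock',265,183,0),('ribtop',235,195,.091),('tissue',335,225,0),('mug',157,177,0),('fruit',285,293,0)]:
    print('sc',n,pix2w('sc1.png',u,v,z).round(3))
for f in('top1.png','sc1.png'): print(load(f)[0]['E'].round(3))
E
```

```text
ribtop [0.55  0.092 0.091]
pinL [0.546 0.195 0.064]
pinR [ 0.55  -0.018  0.064]
plTL [0.58  0.215 0.061]
plBR [ 0.517 -0.033  0.061]
bdTL [0.642 0.24  0.03 ]
bdBR [ 0.517 -0.058  0.008]
bdBL [0.509 0.24  0.008]
mug [0.497 0.496 0.09 ]
fruit [ 0.456 -0.24   0.033]
edge [0.31  0.095 0.   ]
cabEdge [0.654 0.101 0.   ]
sc glassbase [0.785 0.088 0.   ]
sc glasstop [0.783 0.084 0.091]
sc crock [0.776 0.206 0.   ]
sc ribtop [0.554 0.095 0.091]
sc tissue [ 0.784 -0.126  0.   ]
sc mug [0.483 0.487 0.   ]
sc fruit [ 0.458 -0.244  0.   ]
[[ 0.019  0.999 -0.046  0.515]
 [-1.     0.019  0.002  0.144]
 [ 0.003  0.046  0.999  1.477]
 [ 0.     0.     0.     1.   ]]
[[ 0.787  0.327 -0.523 -0.108]
 [-0.617  0.424 -0.663 -0.78 ]
 [ 0.005  0.845  0.535  0.795]
 [ 0.     0.     0.     1.   ]]
```

```bash
python3 - <<'E'
from h import *
s=r.read_state();q=s['tcp_rot'];M=R.from_quat([q[1],q[2],q[3],q[0]]).as_matrix()
print(M.round(3)); print('yaw z-axis deg',np.degrees(np.arctan2(M[1,2],M[0,2])))
c=r.camera('wrist');print(np.array(c['mount']).round(3),c['fovy'])
E
```

```text
[[-0.925 -0.    -0.381]
 [ 0.381 -0.001 -0.925]
 [-0.    -1.     0.001]]
yaw z-axis deg -112.39608201422672
[[ 0.    -0.957 -0.29  -0.078]
 [-0.001  0.29  -0.957 -0.158]
 [ 1.     0.    -0.001  0.001]
 [ 0.     0.     0.     1.   ]] 63.78925394538407
```

Emit:
{"api": "arm_command", "payload": {
  "commands": [60,-110,-10,0,0,0.1,1,120,-220,-20,0,0,0.2,1,180,-330,-25,0,0,0.3,1,230,-430,-25,0,0,0.4,1,291,-534,-25,0,0,0.405,1,291,-534,-25,0,0,0.405,1,291,-534,-25,0,0,0.405,1,291,-534,-25,0,0,0.405,1]
}}

```text
time: 1.2
position: [0.4965, 0.1837, 0.2045]
tcp_rot: [0.005, -0.005, 0.707, -0.707]
force: [1.2, 1.0, 0.2]
opening: 0.0874
```

Emit:
{"api": "arm_command", "payload": {
  "commands": [52,-94,-3,0,0,0,1,52,-94,-3,0,0,0,1,52,-94,-3,0,0,0,1,52,-94,-3,0,0,0,1]
}}

```text
time: 1.7
position: [0.5477, 0.0913, 0.201]
tcp_rot: [-0.005, 0.005, -0.707, 0.707]
force: [-0.1, -0.1, -0.3]
opening: 0.0875
```

```bash
python3 - <<'E'
from h import *
c=snap('wrist','wr2.png');s=r.read_state();print(s['position'].round(4),s['force'].round(1),s['q'].round(2),s['dq'].round(3))
cv2.imwrite('pics/w2.png',cv2.resize(c['img'][:,:,::-1],(800,600)))
E
```

```text
[0.5476 0.0919 0.2012] [ 0.3 -0.1 -1. ] [ 0.52  0.18 -0.29 -0.   -1.1   1.07] [ 0.016 -0.006 -0.001 -0.001 -0.001  0.   ]
```

View pics/w2.png

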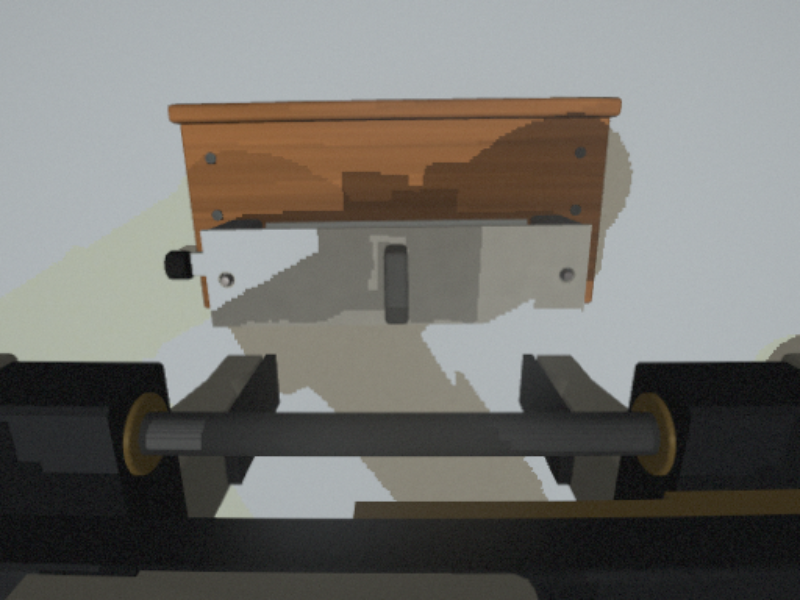

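The wrist view shows the cover with pins at (226,280) and (567,275), the rib from (386,245) to (409,322), and the ledge at the top.

```bash
python3 - <<'E'
from h import *
k=512/800
P={}
for n,u,v,z in [('pinL',226,280,.063),('pinR',567,275,.063),('ribBL',387,322,.091),('ribBR',408,322,.091),('ribTL',387,250,.091),('ribTR',407,250,.091),('bdL',183,124,.008),('bdR',608,118,.008),('pTL',202,231,.061),('pTR',588,225,.061),('pBR',584,308,.061),('pBL',213,326,.061)]:
    P[n]=pix2w('wr2.png',u*k,v*k,z);print(n,P[n].round(4))
d=P['pinL']-P['pinR'];print(np.linalg.norm(d),'yaw deg',np.degrees(np.arctan2(-d[0],d[1])),(P['pinL']+P['pinR'])/2)
E
```

```text
pinL [0.5455 0.2003 0.063 ]
pinR [ 0.5516 -0.0164  0.063 ]
ribBL [0.5287 0.097  0.091 ]
ribBR [0.5288 0.0847 0.091 ]
ribTL [0.5718 0.0973 0.091 ]
ribTR [0.5719 0.086  0.091 ]
bdL [0.6421 0.2409 0.008 ]
bdR [ 0.6498 -0.0526  0.008 ]
pTL [0.5764 0.2133 0.061 ]
pTR [ 0.5833 -0.0267  0.061 ]
pBR [ 0.5291 -0.0309  0.061 ]
pBL [0.5134 0.2126 0.061 ]
0.21684492634721075 yaw deg 1.6181368751821352 [0.54858227 0.09196916 0.063     ]
```

Emit:
{"api": "arm_command", "payload": {
  "commands": [1,0,-50,0,0,0.014,0,1,0,-100,0,0,0.014,0,1,0,-125,0,0,0.014,0,1,0,-135,0,0,0.014,0,1,0,-135,0,0,0.014,0,1,0,-135,0,0,0.014,-1,1,0,-135,0,0,0.014,-1,1,0,-135,0,0,0.014,-1],
  "grip_force": 20
}}

```text
time: 2.75
position: [0.5492, 0.0916, 0.067]
tcp_rot: [0.01, -0.01, 0.707, -0.707]
force: [1.4, 0.6, 0.8]
opening: 0.0193
```

Emit:
{"api": "arm_command", "payload": {
  "commands": [0,0,0,0,0,0,-1,0,0,0,0,0,0,-1,0,0,0,0,0,0,-1]
}}

```text
time: 3.12
position: [0.5492, 0.0916, 0.0668]
tcp_rot: [0.01, -0.01, 0.707, -0.707]
force: [-1.6, 0.0, 5.7]
opening: 0.014
```

Emit:
{"api": "arm_command", "payload": {
  "commands": [0,0,5,0,0,0,-1,0,0,12,0,0,0,-1,0,0,20,0,0,0,-1,0,0,30,0,0,0,-1,0,0,40,0,0,0,-1,0,0,40,0,0,0,-1]
}}

```text
time: 3.88
position: [0.5495, 0.0918, 0.1075]
tcp_rot: [0.011, -0.009, 0.707, -0.707]
force: [-0.6, 0.8, -1.0]
opening: 0.0138
```

Emit:
{"api": "arm_command", "payload": {
  "commands": [-10,0,0,0,0,0,-1,-30,0,0,0,0,0,-1,-50,0,0,0,0,0,-1,-75,0,0,0,0,0,-1,-95,0,0,0,0,0,-1,-108,0,0,0,0,0,-1,-115,0,0,0,0,0,-1,-115,0,0,0,0,0,-1]
}}

```text
time: 4.88
position: [0.4338, 0.0916, 0.1064]
tcp_rot: [0.01, -0.01, 0.707, -0.707]
force: [-0.1, 1.0, -0.8]
opening: 0.0142
```

```bash
python3 - <<'E'
from h import *
c=snap('scene','sc2.png');s=r.read_state();print(s['position'].round(4),s['force'].round(1),s['opening'])
cv2.imwrite('pics/s2.png',cv2.resize(c['img'][120:300,140:380,::-1],(800,600)))
c=snap('wrist','wr3.png')
E
```

```text
[0.4342 0.0917 0.1064] [ 0.4  0.8 -1.3] 0.013921796173047717
```

View pics/wr3.png

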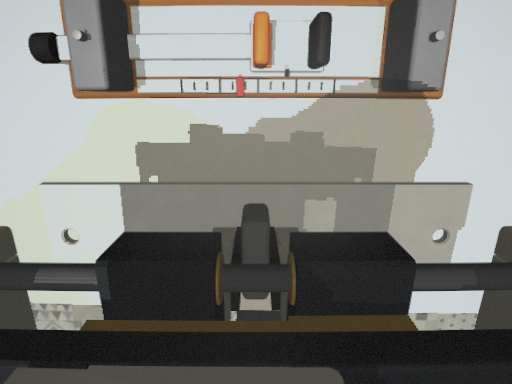

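The wrist view shows the cover level in the fingers, and the slide uncovered: orange lever (261,40), black tab (319,40), pointer (287,72), red marker (240,85), pins at (78,35) and (440,35). Lowering the cover next.

Emit:
{"api": "arm_command", "payload": {
  "commands": [0,0,-30,0,0,0,-1,0,0,-60,0,0,0,-1,0,0,-80,0,0,0,-1,0,0,-88,0,0,0,-1,0,0,-92,0,0,0,-1,0,0,-94,0,0,0,-1,0,0,-94,0,0,0,-1]
}}

```text
time: 5.85
position: [0.4342, 0.0917, 0.0127]
tcp_rot: [0.01, -0.01, 0.707, -0.707]
force: [-0.3, 0.2, -1.2]
opening: 0.0139
```

```bash
python3 - <<'E'
from h import *
k=1
P={}
for n,u,v,z in [('pinL',78,35,.063),('pinR',440,35,.063),('ptr',287,76,.016),('redC',240,85,.012),('redTop',240,76,.012),('redBot',240,96,.012),('tabtop',320,20,.049),('levtop',262,20,.049)]:
    P[n]=pix2w('wr3.png',u,v,z);print(n,P[n].round(4))
d=P['pinL']-P['pinR'];print(np.linalg.norm(d),np.degrees(np.arctan2(-d[0],d[1])))
c=load('wr3.png')[0]['img'][0:110,150:400,::-1]
cv2.imwrite('pics/w3c.png',cv2.resize(c,None,fx=3.2,fy=3.2,interpolation=cv2.INTER_CUBIC))
E
```

```text
pinL [0.5452 0.2005 0.063 ]
pinR [ 0.5515 -0.017   0.063 ]
ptr [0.5278 0.0693 0.016 ]
redC [0.5204 0.1051 0.012 ]
redTop [0.527  0.1052 0.012 ]
redBot [0.5122 0.105  0.012 ]
tabtop [0.5598 0.0536 0.049 ]
levtop [0.5587 0.0901 0.049 ]
0.21751425679434344 1.6527952763042089
```

View pics/w3c.png

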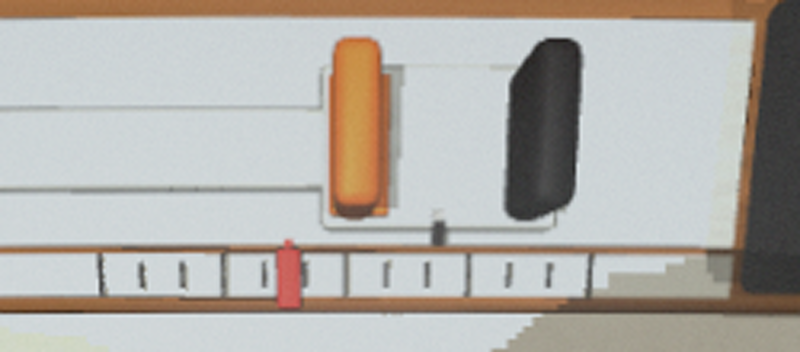

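The crop shows the pointer tip at about (287,76) and the red nose at (240,76) in the original, so there are about 36 mm to go.

Emit:
{"api": "arm_command", "payload": {
  "commands": [0,0,-1,0,0,0,-1,0,0,-2,0,0,0,-1,0,0,-2,0,0,0,-1]
}}

```text
time: 6.22
position: [0.4341, 0.0917, 0.0108]
tcp_rot: [0.01, -0.01, 0.707, -0.707]
force: [-0.6, 0.2, 4.6]
opening: 0.0135
```

Emit:
{"api": "arm_command", "payload": {
  "commands": [0,0,0,0,0,0,-0.2,0,0,0,0,0,0,0,0,0,0,0,0,0,0.2,0,0,0,0,0,0,0.2,0,0,15,0,0,0,0.2,0,0,50,0,0,0,0.2,0,0,90,0,0,0,0.2]
}}

```text
time: 7.1
position: [0.4334, 0.0911, 0.1008]
tcp_rot: [-0.009, 0.01, -0.707, 0.707]
force: [1.0, 1.2, -0.0]
opening: 0.0525
```

Emit:
{"api": "arm_command", "payload": {
  "commands": [15,-3,20,0,0,-0.18,0.4,30,-6,20,0,0,-0.36,0.4,45,-9,20,0,0,-0.54,0.4,60,-11,20,0,0,-0.72,0.4,75,-14,20,0,0,-0.9,0.4,90,-17,20,0,0,-1.08,0.4,105,-19,20,0,0,-1.26,0.4,115,-21,20,0,0,-1.44,0.4]
}}

```text
time: 8.1
position: [0.5494, 0.0703, 0.12]
tcp_rot: [0.46, -0.46, -0.537, 0.537]
force: [0.3, 1.0, 0.4]
opening: 0.0618
```

Emit:
{"api": "arm_command", "payload": {
  "commands": [0,0,0,0,0,-0.18,0.4,0,0,0,0,0,-0.36,0.4,0,0,0,0,0,-0.54,0.4,0,0,0,0,0,-0.72,0.4,0,0,0,0,0,-0.9,0.4,0,0,0,0,0,-1.08,0.4,0,0,0,0,0,-1.26,0.4,0,0,0,0,0,-1.44,0.4]
}}

```text
time: 9.1
position: [0.5487, 0.0704, 0.1201]
tcp_rot: [-0.7, 0.7, 0.1, -0.1]
force: [0.4, -0.1, 0.5]
opening: 0.0614
```

Emit:
{"api": "arm_command", "payload": {
  "commands": [0,0,0,0,0,-0.18,0.4,0,0,0,0,0,-0.262,0.4,0,0,0,0,0,-0.262,0.4]
}}

```text
time: 9.48
position: [0.5487, 0.0705, 0.1201]
tcp_rot: [-0.707, 0.707, 0.01, -0.01]
force: [0.1, -0.3, 0.2]
opening: 0.0615
```

```bash
python3 - <<'E'
from h import *
c=snap('wrist','wr4.png');s=r.read_state();print(s['position'].round(4),s['tcp_rot'].round(4),s['force'].round(1),s['q'].round(2),s['opening'])
q=s['tcp_rot'];M=R.from_quat([q[1],q[2],q[3],q[0]]).as_matrix();print(np.degrees(np.arctan2(M[1,2],M[0,2])))
cv2.imwrite('pics/w4.png',cv2.resize(c['img'][:,:,::-1],(800,600),interpolation=cv2.INTER_CUBIC))
E
```

```text
[0.5488 0.0704 0.1201] [-0.707   0.7071  0.0104 -0.0106] [ 0.   1.1 -0.5] [ 0.48  0.25 -0.4  -0.   -0.92 -2.02] 0.06143759042369689
91.70125313968319
```

View pics/w4.png

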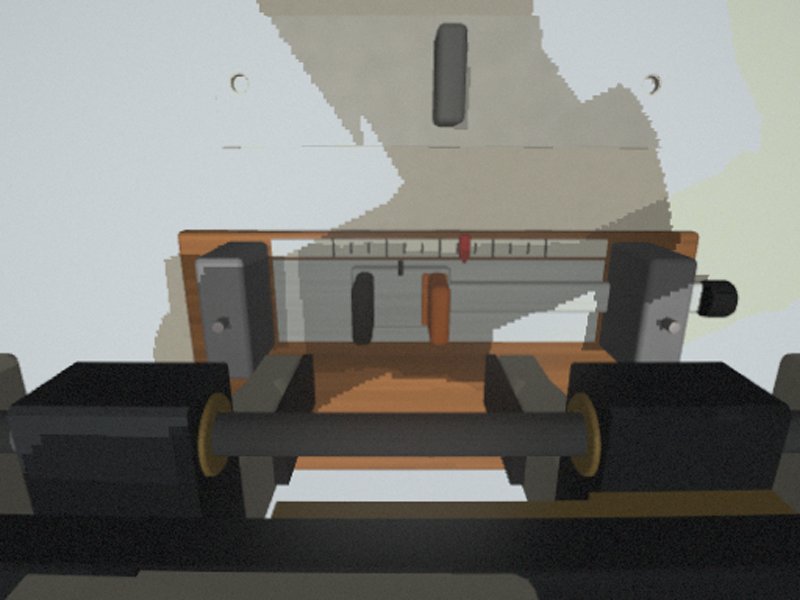

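The view shows the cover lying flat, rib up (450,75), with the pointer at (401,262), red nose at (465,261), tab (363,310) and lever (438,310).

```bash
cat >> h.py <<'E'
C=np.array([.5484,.0918]); ys=np.array([-np.sin(np.radians(1.64)),np.cos(np.radians(1.64))]); xs=np.array([ys[1],-ys[0]])
def loc(P): d=P[:2]-C; return np.round([d@xs*1000,d@ys*1000],1)
E
python3 - <<'E'
from h import *
k=512/800
for n,u,v,z in [('ptr',401,262,.016),('red',465,261,.012),('red',465,261,.016),('pinL',221,326,.063),('pinR',671,326,.063),('tabTopL',356,330,.049),('tabTopR',374,330,.049),('levTopR',449,330,.049),('levTopL',431,330,.049)]:
    print(n,z,loc(pix2w('wr4.png',u*k,v*k,z)))
s=r.read_state();print(loc(s['position']))
img=load('wr4.png')[0]['img'][140:240,200:330].astype(int)
m=(img[...,0]-img[...,1]>60)&(img[...,0]-img[...,2]>60)
v,u=np.where(m); 
for a in range(148,172): 
  w=u[v==a-140]; 
  if len(w): print(a,w.min()+200,w.max()+200,end='; ')
print();print(img[:,:,1][20:35,50:66])
E
```

```text
ptr 0.016 [-20.9 -20.9]
red 0.012 [-20.5  15.2]
red 0.016 [-21.4  14.7]
pinL 0.063 [  -0.3 -106.7]
pinR 0.063 [-1.000e-01  1.082e+02]
tabTopL 0.049 [  7.  -43.8]
tabTopR 0.049 [  7.  -34.7]
levTopR 0.049 [7.  3.3]
levTopL 0.049 [ 7.  -5.8]
[ -0.3 -21.4]
151 295 299; 152 295 299; 153 295 299; 154 295 299; 155 295 299; 156 295 299; 157 295 299; 158 295 299; 159 295 299; 160 295 299; 161 295 295; 
[[134 133 135 132 132 133 132 118  91 112 152 151 154 154 154 153]
 [130 131 134 132 131 134 132 120  90 103 130 132 133 135 130 133]
 [133 134 133 133 133 132 131 127 113 118 132 135 131 132 132 133]
 [129 125 129 127 126 126 126 124 125 127 128 126 126 125 126 124]
 [103 100 102 104 102  99 103 101 100 103 101 100  99 104 102 102]
 [ 74  72  70  76  76  73  73  72  73  75  72  76  76  73  73  70]
 [103 101 103 100  93  77  73  80  90 101 101 103 104 100 101 103]
 [126 121 127 127 105  58  58  71 107 123 121 124 124 125 125 124]
 [123 123 123 123 107  53  55  67 102 125 125 124 127 124 123 124]
 [117 114 116 116  96  55  50  68  96 116 118 115 118 115 118 116]
 [ 98  98  97  98  85  54  51  59  83  98  98  99  99  96 100  97]
 [100 100  99  97  88  57  54  61  84  99  99  99  98  99 100  99]
 [112 116 115 114  95  52  56  62  94 113 113 114 115 115 115 113]
 [122 121 124 122 105  49  53  63 102 123 121 123 121 122 121 122]
 [127 126 128 127 100  49  49  68 105 128 127 128 129 128 126 126]]
```

Emit:
{"api": "arm_command", "payload": {
  "commands": [0,0,-30,0,0,0,0.5,0,0,-55,0,0,0,0.5,0,0,-75,0,0,0,0.5,0,0,-90,0,0,0,0.5,0,0,-98,0,0,0,0.5,0,0,-98,0,0,0,0.5],
  "grip_force": 20
}}

```text
time: 10.28
position: [0.5488, 0.0704, 0.022]
tcp_rot: [-0.707, 0.707, 0.01, -0.01]
force: [-0.5, -0.5, -1.1]
opening: 0.0658
```

```bash
python3 - <<'E'
from h import *
c=snap('wrist','wr5.png');s=r.read_state();print(s['position'].round(4),loc(s['position']),s['force'].round(1),s['opening'])
cv2.imwrite('pics/w5.png',cv2.resize(c['img'][120:320,130:400,::-1],(800,592),interpolation=cv2.INTER_CUBIC))
E
```

```text
[0.5491 0.0706 0.0225] [  0.1 -21.2] [1.1 0.1 0.8] 0.06557259000964542
```

View pics/w5.png

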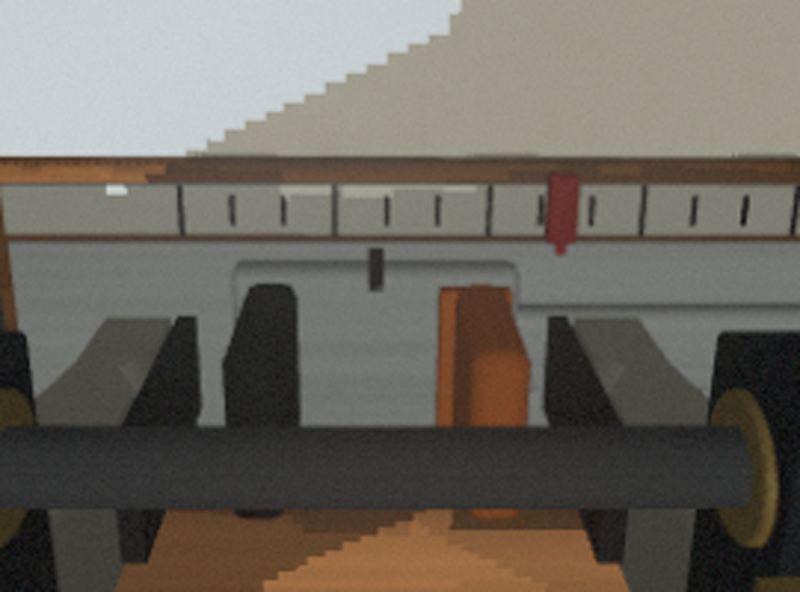

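Fingers straddle the tab and lever with clearance; pointer at (376,270) in the crop, nose at (560,250).

Emit:
{"api": "arm_command", "payload": {
  "commands": [0,0,0,0,0,0,0.3,0,0,0,0,0,0,0.3,-0.1,4,0,0,0,0,0.3,-0.3,10,0,0,0,0,0.3,-0.5,18,0,0,0,0,0.3,-0.7,26,0,0,0,0,0.3,-1,34,0,0,0,0,0.3,-1,34,0,0,0,0,0.3]
}}

```text
time: 11.32
position: [0.5479, 0.1052, 0.0223]
tcp_rot: [0.707, -0.707, -0.01, 0.01]
force: [1.1, -3.9, 2.2]
opening: 0.0569
```

```bash
cat >> h.py <<'E'
def look(f):
    c=snap('wrist',f);s=r.read_state();print(s['position'].round(4),loc(s['position']),s['force'].round(1),s['opening'].round(4))
    i=c['img'][120:320,130:400]
    cv2.imwrite('pics/c'+f,cv2.resize(i[:,:,::-1],(800,592),interpolation=cv2.INTER_CUBIC)); return c['img'].astype(int)
E
python3 - <<'E'
from h import *
look('wr6.png')
E
```

```text
Traceback (most recent call last):
  File "h.py", line 26, in look
    c=snap('wrist',f);s=r.read_state();print(s['position'].round(4),loc(s['position']),s['force'].round(1),s['opening'].round(4))
                                                                                                           ^^^^^^^^^^^^^^^^^^
AttributeError: 'float' object has no attribute 'round'
```

```bash
sed -i "s/s\['opening'\].round(4)/s['opening']/" h.py
python3 - <<'E'
from h import *
look('wr6.png')
E
```

```text
[0.5479 0.1047 0.0222] [-0.1 13. ] [ 1.7 -2.9  1.9] 0.05700699287784261
```

View pics/cwr6.png

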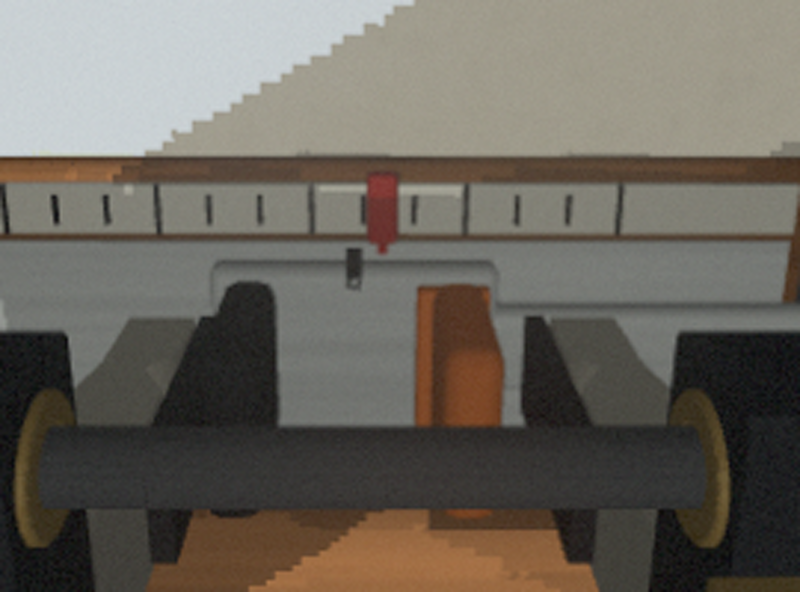

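Pointer at (354,265), nose at (382,250) in the crop: about 5.4 mm left, leg in contact with the -y finger.

```bash
cat >> h.py <<'E'
def gap(f):
    i=load(f)[0]['img'].astype(float)
    red=np.clip(i[...,0]-i[...,1]-60,0,None); red[:175]=0;red[202:]=0;red[:,:200]=0;red[:,330:]=0
    red[red.sum(1)<1]=0
    cols=np.arange(512); ur=(red.sum(0)*cols).sum()/red.sum(); vr=np.where(red.sum(1)>30)[0].max()
    # dark pointer rows 205..213 near marker
    sl=i[206:210].sum(2).mean(0); lo,hi=int(ur)-30,int(ur)+16
    if hi<0: pass
    w=np.clip(np.median(sl[lo:hi])-40-sl[lo:hi],0,None); up=(w*np.arange(lo,hi)).sum()/w.sum()
    a=loc(pix2w(f,up,208,.016)); b=loc(pix2w(f,ur,vr,.013)); print('ptr',up,a,'red',ur,vr,b,'gap',b[1]-a[1])
E
python3 -c "
from h import *
gap('wr6.png');print(load('wr6.png')[0]['img'][200:218,244:258].sum(2))"
```

```text
ptr 249.02242366412213 [-19.2   8.9] red 258.52452025586354 186 [-31.2  14.2] gap 5.299999999999999
[[195 192 195 203 199 195 197 185 191 194 179 190 195 201]
 [258 259 252 254 259 260 267 260 257 251 237 207 211 196]
 [332 330 337 339 338 335 336 327 335 337 312 274 270 239]
 [350 357 335 303 297 302 297 304 329 350 352 357 339 274]
 [357 347 300 156 119 138 133 172 282 360 358 352 337 280]
 [352 352 306 168 135 136 138 176 279 349 352 358 337 298]
 [354 356 298 164 130 130 137 179 290 356 353 354 354 346]
 [315 321 270 156 141 129 143 167 257 325 309 320 314 320]
 [233 225 215 145 144 136 140 157 197 234 242 234 227 226]
 [260 251 221 157 136 142 134 163 206 259 256 258 248 250]
 [286 288 247 143 138 133 128 155 235 287 277 285 285 286]
 [313 310 274 153 123 121 141 170 249 307 318 317 309 316]
 [329 332 286 153 137 139 121 177 270 336 328 325 324 333]
 [346 347 300 169 144 163 175 206 293 351 348 347 343 351]
 [359 355 319 208 204 270 258 240 322 365 359 361 358 366]
 [365 354 318 222 262 329 289 217 338 357 351 358 361 365]
 [358 357 306 222 240 259 238 257 354 359 361 360 352 361]
 [353 354 332 281 266 244 256 271 359 360 354 350 354 356]]
```

Emit:
{"api": "arm_command", "payload": {
  "commands": [-0.1,3,0,0,0,0,0.3,-0.15,5.3,0,0,0,0,0.3,-0.15,5.3,0,0,0,0,0.3,-0.15,5.3,0,0,0,0,0.3]
}}

```text
time: 11.92
position: [0.5478, 0.1098, 0.0222]
tcp_rot: [0.707, -0.707, -0.01, 0.01]
force: [1.9, -4.2, 0.9]
opening: 0.0569
```

```bash
python3 - <<'E'
from h import *
i=look('wr7.png');gap('wr7.png');print(i[198:210,246:266].sum(2)); print((i[...,0]-i[...,1])[180:208:2,246:266])
E
```

```text
[0.5478 0.1098 0.0222] [-0.1 18. ] [ 1.7 -3.   0.3] 0.05683432469431004
ptr 249.0032258064516 [-19.2  13.7] red 249.80425531914895 186 [-31.3  14.2] gap 0.5
[[195 202 203 203 207 204 204 205 194 267 334 330 340 335 336 337 341 342
  335 329]
 [191 209 204 207 201 207 200 205 195 195 227 220 231 221 218 218 219 217
  225 234]
 [187 192 197 206 201 200 194 208 195 196 206 198 208 203 199 201 201 202
  202 203]
 [227 201 209 196 203 189 205 220 230 232 260 262 262 259 267 247 255 256
  269 262]
 [310 280 255 193 193 213 240 285 303 311 332 337 337 342 332 339 330 337
  333 335]
 [335 301 264 180 180 220 297 355 350 358 352 356 353 357 353 358 360 357
  353 361]
 [306 148 128 136 135 183 276 363 356 359 356 351 356 343 347 360 356 360
  356 352]
 [290 141 140 132 136 180 278 348 361 357 353 346 361 357 356 356 351 350
  356 354]
 [306 153 153 134 141 178 288 354 351 355 355 356 359 355 361 361 356 355
  359 354]
 [276 144 129 127 152 171 260 322 316 318 326 324 322 319 317 318 322 317
  318 319]
 [215 148 133 141 134 156 193 241 239 235 227 240 241 236 235 243 248 234
  237 237]
 [229 15
[... 260 characters left out ...]
 3  2]
 [60 65 65 65 65 66 67 65 58 21  2  1  1  1  2  1  2  3  1  1]
 [47 51 51 50 51 52 52 53 47 16  2  2  4  3  3  1  2  2  2  0]
 [48 50 53 55 52 51 52 54 47 16  2  0  1  3  2  2  2  3  0  1]
 [48 54 54 53 54 51 52 54 50 17  1  3  2  1  2  1  1  0  1  1]
 [48 52 53 51 54 51 53 50 50 16  2  0  1  2  3  4  0  3  1  2]
 [47 53 51 53 53 52 51 52 50 17  1  2  2  2  1  1  2  1  1  1]
 [48 54 53 52 51 53 55 52 48 22  5  6  5  4  5  5  3  3  4  4]
 [49 53 53 52 55 52 56 52 48 30 16 14 14 15 13 13 15 16 13 14]
 [ 8 15 25 52 49 44 28 15  9  1 -2 -2 -2  0 -2 -1 -2 -3 -2 -2]
 [ 1  2  1  2  4  0 -1 -2 -2 -2 -1 -1 -3 -2 -1 -3 -2  0  0 -4]
 [-2  2  6 -3 -1  3 -1 -3 -2 -3 -2 -1 -4 -4 -2  1 -3 -3 -3  0]]
```

Emit:
{"api": "arm_command", "payload": {
  "commands": [0,0.5,0,0,0,0,0.3,0,0.6,0,0,0,0,0.3,0,0.6,0,0,0,0,0.3]
}}

```text
time: 12.35
position: [0.5477, 0.1104, 0.0222]
tcp_rot: [-0.707, 0.707, 0.01, -0.01]
force: [3.3, -3.0, 0.6]
opening: 0.0572
```

```bash
python3 - <<'E'
from h import *
i=look('wr8.png');gap('wr8.png')
E
```

```text
[0.5478 0.1103 0.0223] [-0.1 18.5] [ 1.9 -3.8  0.5] 0.056814683496638305
ptr 248.9798185941043 [-19.2  14.3] red 248.79273504273505 185 [-31.9  14.2] gap -0.10000000000000142
```

Emit:
{"api": "arm_command", "payload": {
  "commands": [0.03,-1,0,0,0,0,0.255,0.06,-2,0,0,0,0,0.21,0.09,-3,0,0,0,0,0.164,0.12,-4,0,0,0,0,0.118,0.15,-5,0,0,0,0,0.073,0.15,-5,0,0,0,0,0.073]
}}

```text
time: 13.15
position: [0.5479, 0.1053, 0.0223]
tcp_rot: [-0.707, 0.707, 0.01, -0.01]
force: [3.2, -4.6, -0.3]
opening: 0.0473
```

```bash
python3 - <<'E'
from h import *
i=look('wr9.png');gap('wr9.png')
E
```

```text
[0.5479 0.1053 0.0223] [-0.1 13.5] [ 3.1 -4.9 -0.7] 0.047636577103246154
ptr 257.4894155545329 [-19.2  14. ] red 257.8812615955473 186 [-31.3  14.2] gap 0.1999999999999993
```

Works well; closing the remaining ~9.5 mm the same way.

Emit:
{"api": "arm_command", "payload": {
  "commands": [0.03,-1,0,0,0,0,0.027,0.06,-2,0,0,0,0,-0.018,0.09,-3,0,0,0,0,-0.064,0.12,-4,0,0,0,0,-0.109,0.14,-4.7,0,0,0,0,-0.16,0.14,-4.7,0,0,0,0,-0.3,0.14,-4.7,0,0,0,0,-1,0.14,-4.7,0,0,0,0,-1],
  "grip_force": 25
}}

```text
time: 14.2
position: [0.548, 0.1006, 0.0223]
tcp_rot: [-0.707, 0.707, 0.01, -0.01]
force: [2.8, -3.7, -1.3]
opening: 0.0379
```

```bash
python3 - <<'E'
from h import *
i=look('wr10.png');gap('wr10.png')
E
```

```text
[0.548  0.1006 0.0223] [-0.1  8.8] [ 2.9 -4.5 -2.6] 0.03768688944086929
ptr 265.82519964507543 [-19.2  14. ] red 266.1549079754601 186 [-31.3  14.2] gap 0.1999999999999993
```

View pics/cwr10.png

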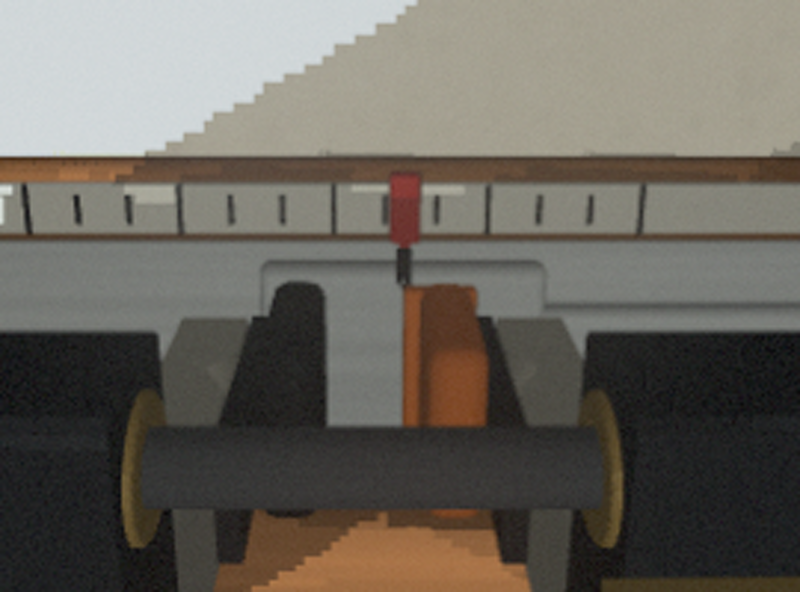

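The lever is closed (opening 37.8 mm) and the pointer (404,265) sits under the nose (404,243), about 0.2 mm short. I'll nudge it, then do a last check.

Emit:
{"api": "arm_command", "payload": {
  "commands": [0,0.2,0,0,0,0,-1,0,0.2,0,0,0,0,-1,0,0.2,0,0,0,0,-1,0,0.2,0,0,0,0,-1]
}}

```text
time: 14.75
position: [0.548, 0.1008, 0.0223]
tcp_rot: [0.707, -0.707, -0.01, 0.01]
force: [3.3, -4.0, -2.2]
opening: 0.0375
```

```bash
python3 - <<'E'
from h import *
i=look('wr11.png');gap('wr11.png')
c=snap('scene','sc3.png')
a=load('sc1.png')[0]['img'].astype(int);b=c['img'].astype(int)
for n,(u,v) in dict(mug=(157,163),fruit=(285,283),glass=(290,185)).items(): print(n,abs(a-b)[v-14:v+14,u-14:u+14].mean().round(1))
E
```

```text
[0.548  0.1009 0.0223] [-0.1  9.1] [ 2.3 -4.9 -0.7] 0.037958161654820834
ptr 265.80091583078934 [-19.2  14.2] red 265.8387596899225 186 [-31.3  14.2] gap 0.0
mug 6.0
fruit 9.2
glass 12.0
```

View pics/sc3.png

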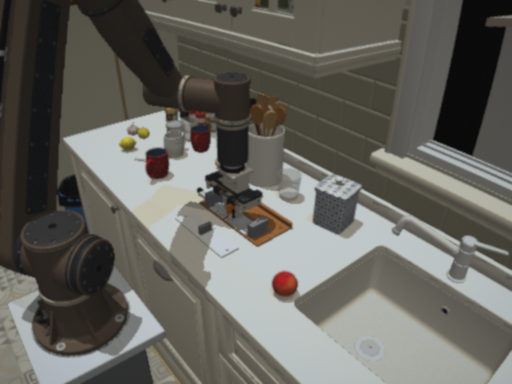

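The scene shows the cover flat on the worktop in front of the stand (208,228). The mug (157,163), glass (290,185) and nectarine (285,283) are where they started, and the gripper is holding the tab and lever.

```bash
python3 -c "
from plant import r
print(r.hand_in())"
```

```text
the job is handed in; nothing more can be done
None
```

The job is done and handed in at about 15 s of the 48 s. I laid the cover flat in front of the stand with its rib up. I drew the leg out about 36 mm to the red marker with the lever still open. Then I closed the lever while shifting the gripper back to keep the leg in place, and the fingers still pinch tab and lever at 25 N.

**Pointer:** the last wrist view put it 0.0 mm from the marker nose, within a few tenths of a millimetre. During closing it read between -0.1 and +0.2 mm.

**Lever:** the finger opening was 38.0 mm, which matches fully closed.

**Marker:** it stayed at 14.2 mm along the stand's y in every close view.

**Surroundings:** in the scene view the mug, glass and nectarine look unmoved. I judged that by eye, because the picture differences there (6 to 12 grey levels) could be shadow from the arm or a small shift.

**Force:** wrist forces I read stayed below about 6 N. No check failed.

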